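# Set out the covered butter dish on the display block

## Robot

A 6-joint arm with a two-finger parallel gripper is mounted at the origin on the work surface. World frame = base frame: x ahead of the robot, y to its left, z up, the work surface at z = 0. Lengths are in m, angles in rad, forces in N, time in s.
With the tool pointing down it reaches from about 0.375 to 0.9 m from the base axis. Payload 3.1 kg.
Tool frame: the origin (TCP) lies midway between the tips of the shut fingers; the grasp point (between the pads) lies 19 mm behind it; z points along the fingers, y is the line along which they close (so a half turn about z gives the same grasp; the last joint's range is limited). The gripper opens to 85 mm and grips with 20 to 120 N. Pads are 22 mm wide; open, the fingers measure 114 mm over their backs; the gripper's body (76 mm by 85 mm) begins 54 mm behind the grasp point. The pads swing forward as they close: fully open they stand 13 mm farther back than shut.
Start: joints at [-1.514, 0.527, 1.433, -0, 1.181, -0.178], TCP at [0.145, -0.608, 0.231] pointing down, gripper open.
Joint ranges: [-3.08, 3.08], [-0.75, 2.2], [0.22, 2.44], [-1.43, 4.57], [0, 2.65], [-2.85, 2.85]. Speed limits (rad/s): [2.79, 2.79, 3.14, 3.14, 3.14, 3.14].

## Interface

Orientations are given as a rotation vector (axis times angle).
In Python, from workcell import robot gives the robot as it stands.
- The arm moves only by the tool step_arm, never from a script. Its argument "commands" is a list of rows, each a list of 7 numbers: the closure, from 0 (fully open) to 1 (shut), then the shift along the tool's x, y, z each as a share of 0.025 m, from -1 to 1, then the turn, a rotation vector about the tool's x, y, z each as a share of 4 degrees, from -1 to 1. In form: [[hand, dx, dy, dz, rx, ry, rz], ...]. A call has 1 to 5 rows; each row shifts and turns the commanded pose from where the row before left it, along the tool's axes as they then stand; what a row does not reach is not made up. A row lasts 1/10 s, in which the tool goes at most 50 mm and 8.59 degrees, less where a joint would pass 70% of its speed; a pose out of reach is approached as far as the arm can. A call with a number of a shift or a turn outside -1 to 1 is refused whole. A call with a gripper value outside its range is refused whole. The fingers move at their own pace and stop on an object; "squeeze" is the grip in N (left out, the last holds). Time passes only in rows, so rows that do not move let the fingers close. It gives the time, the measured TCP pose, the force, the opening and the grip force at its end, in the units of the state.
- robot.sense(): the state, without advancing time (a new reading comes with each control period).
- robot.camera(name): name is "scene" or "top" or "wrist"; returns a dict with "color" (384x512x3 uint8, red, green, blue), "intrinsics" (3x3 intrinsics, pixels), "cam_to_world" (4x4, takes a point from camera to world coordinates). Camera axes: x right, y down, z forward; pixel columns grow to the right and rows downward; lengths in m; the calibration is good to about 2 mm. A picture is of the moment at which its call begins. There is no depth.
- robot.close_job(): hands the job in; it is judged then, once.
Trained networks look in a picture, given as the dict that the camera call returned (one of the last four; its "shot" number tells which), for a name from the list of things; names that differ only in an ending like _2 or _b are one class to them, and where a whole thing is asked for, a point or a joint stands for the part that bears it (a point fixed in the world has none). Each returns a list of dicts, best first, with "score" (0 to 1); they miss things now and then, are a little off and sometimes report something else, mostly with a low value. They report only what shows in the picture. A call takes as long as a camera call. They do not tell look-alikes from the thing itself.
- robot.regions_of(picture, query): "mask" (384x512 bool, what is visible of it) and "rect" ([centre column, centre row, width, height] in pixels, round what is visible of it).
The state is a dict: "time": time; "joint_positions": joint angles; "qvel": joint speeds; "joint_efforts": joint torques, N m; "position": TCP position; "tcp_rot": TCP orientation; "contact_force": force on the tool from outside, world axes, zero at the start; "torque": the same for the moment, N m; "opening": finger opening in m; "grasp_force": force on a finger pad.
Only numpy, scipy, OpenCV 4.12 (cv2) and the standard library are available. Lean on these libraries where they do the work, as an engineer would, in place of code of your own. Each camera call takes 0.05 s, during which the arm holds its last target. There are 200 camera calls.

## Task

Set out the butter dish on the display: first take the wooden base off the sloping wire stand and lay it flat, hollow side up, centred and square on the white display block, and let go of it. Then put its oblong porcelain cover centred on the base, so that it stands level inside the base's rim all round. Set both down gently, and leave everything else on the counter where it is.

Things in the scene. Friction and masses are not known exactly. Their poses are not given: they have to be found in the camera images.
- dish_mid (a point): Wooden base of the butter dish: loose oblong tray 120 (its x) by 190 (its y) by 20 mm high, 0.3 kg; its centre, 10 mm above the underside; z points out of the hollow side. Floor 6 mm thick; an upright rim 8 mm thick rises 14 mm above the floor; the hollow is 104 by 174 mm. At the start it leans 42 degrees from level on the wire stand, hollow side up and towards the robot, x up the slope.
- dish_rim (a point): Top of the base's long rim on its +x side, at mid-length (56 mm along x, 10 mm along z from dish_mid), same axes. At the start this is the upper rim, clear of the stand; it is 8 mm thick (across x) and 14 mm deep on the hollow side and can be pinched from the open side, one finger in the hollow.
- cover_mid (a point): White glazed porcelain cover of the butter dish: loose, oblong, 100 (its x) by 170 (its y) by 82 mm high, 0.4 kg, open side down on the counter; its centre, 41 mm above its lower edge; z up. It has 2 mm play on each side in the base's hollow; seated, its edge is on the base's floor and this point 37 mm above dish_mid, or up to 14 mm more if it rides on the rim. A half turn makes no difference.
- cover_grip (a point): Centre of the solid grip ridge on the cover's flat top, same axes as cover_mid and 30.5 mm above it. The ridge is 66 mm long (along y), 14 mm wide (across x) and rises 21 mm from the top, 10.5 mm of it above this point.
- block_top (a point): Centre of the top face of the gloss-white display block, which is fixed, 160 mm (x) by 230 mm (y), its top level and 45 mm above the counter. z up.
- stand: Chrome wire display stand, fixed. Origin on the counter under the middle of the base it carries; x points away from the robot, up the slope. Two rails at y = -50 and +50 mm slope at 42 degrees, from 18 to 88 mm high; their lower ends bend out into hooks that rise 20 mm square to the slope. The base's underside lies on the rails, its lower long side on the hooks.
- sugar_mid (a point): Round cream canister with a smoky lid, 90 mm across, 110 mm high; centre half-way up. A bystander that may stand before or behind the cover.
- tin_a_mid (a point): Tall round cream canister with a smoky lid, 100 mm across, 160 mm high; centre. A bystander.
- tin_b_mid (a point): Another tall canister like it, 100 mm across, 160 mm high; centre. A bystander.
- spice_a_mid (a point): Small spice jar with a white cap, 42 mm across, 90 mm high; centre. A bystander.
- spice_b_mid (a point): Another spice jar, 42 mm across, 90 mm high; centre. A bystander.
- spice_c_mid (a point): A third spice jar, 42 mm across, 90 mm high; centre. A bystander.
- scoop_mid (a point): White plastic scoop, 62 by 46 by 30 mm with a flat handle 75 mm long towards its -x; centre of the bowl. A bystander.
Not all that is in view belongs to the job. Leave any red look-alike of the part that bears cover_mid alone.

How it is judged:
By the outcome, as a careful person would: the job done as asked, in the order asked, and still so for the second after the job is handed in, with the robot touching nothing.
It also fails if it takes over 72 s, if anything falls off the work surface, if the arm or the gripper's body presses on something with over 40 N, if the wrist force passes 120 N, or if a joint passes its speed limit or range.

## Working session

There is one attempt and no reset: what is moved stays moved. The work goes in short steps, Python scripts to look and compute and a tool call to move; the robot and the scene stay as the last step left them, time stands still between calls to the robot, and variables do not carry over. Pictures are saved under pics/ and viewed, at most 10 in all, crops included, and the job is handed in when it is done.

Besides the shell and the picture viewer there is one more tool, called after ">>>" by a JSON object that holds its "name" and its "arguments". step_arm: Moves the arm, as the interface text tells. Its arguments: {"type":"object","properties":{"commands":{"type":"array"},"squeeze":{"type":"number"}},"required":["commands"]}

```bash
mkdir -p pics; ls; cat > h.py <<'E'
import numpy as np, cv2
from workcell import robot
def save(p,n): cv2.imwrite(f'pics/{n}.png',p['color'][:,:,::-1])
def ray(p,u,v):
    K=np.array(p['intrinsics']);T=np.array(p['cam_to_world'])
    d=T[:3,:3]@np.linalg.solve(K,[u,v,1.]);return T[:3,3],d
def at_z(p,u,v,z):
    o,d=ray(p,u,v);return o+d*(z-o[2])/d[2]
def proj(p,X):
    K=np.array(p['intrinsics']);T=np.array(p['cam_to_world'])
    c=(np.atleast_2d(X)-T[:3,3])@T[:3,:3];q=c@K.T;return q[:,:2]/q[:,2:]
E
python3 - <<'E'
from h import *
np.set_printoptions(precision=3,suppress=True)
ims=[]
for n in ['scene','top']:
    p=robot.camera(n);save(p,n);print(n,p['intrinsics'],p['cam_to_world'])
    for q in ['dish_mid','cover_mid','block_top','stand','sugar_mid','tin_a_mid','spice_a_mid','scoop_mid']:
        for r in robot.regions_of(p,q):print(q,round(r['score'],2),np.array(r['rect']))
    ims.append(p['color'])
cv2.imwrite('pics/both.png',cv2.resize(np.vstack(ims),None,fx=.78,fy=.78)[:,:,::-1])
print(robot.sense())
E
```

```text
pics
scene [[494.026   0.    255.792]
 [  0.    494.026 193.299]
 [  0.      0.      1.   ]] [[-0.104  0.807 -0.581  1.198]
 [ 0.994  0.075 -0.073  0.072]
 [-0.015 -0.585 -0.811  1.109]
 [ 0.     0.     0.     1.   ]]
dish_mid 0.95 [155.8 204.5  86.2  22.8]
cover_mid 0.95 [168.2 124.2  35.1  56.7]
cover_mid 0.64 [257.4 211.   74.1  53.8]
block_top 0.66 [383.  248.7 103.8  77.2]
stand 0.81 [153.2 225.2  49.4  32.2]
sugar_mid 0.68 [251.3 270.5  39.8  49.8]
sugar_mid 0.57 [178.1 293.3  21.4  23. ]
tin_a_mid 0.68 [394.3 311.   62.   76.4]
spice_a_mid 0.65 [324.9 304.   23.8  31.7]
spice_a_mid 0.53 [382.4 249.2 109.9  74.3]
scoop_mid 0.92 [350.6 166.9  44.   42.3]
top [[444.29    0.    255.818]
 [  0.    444.29  193.497]
 [  0.      0.      1.   ]] [[-0.022 -0.98   0.199  0.199]
 [-1.     0.024  0.008 -0.006]
 [-0.012 -0.199 -0.98   1.493]
 [ 0.     0.     0.     1.   ]]
dish_mid 0.82 [342.5 188.7  61.4  36. ]
cover_mid 0.96 [262.5 201.8  54.8  38.6]
cover_mid 0.61 [361.8 303.6  38.4  27.3]
block_top 0.57 [171.7 178.1  75.4  62.9]
stand 0.44 [345.2 206.2  32.1   1. ]
sugar_mid 0.75 [257.8 142.7  24.3  35.8]
tin_a_mid 0.57 [164.7 121.8  37.7  46.1]
spice_a_mid 0.71 [211.8 127.2  14.7  19.3]
spice_a_mid 0.39 [195.6 253.8  31.8  36.1]
scoop_mid 0.81 [194.2 253.1  31.8  36.8]
{'time': 0.9, 'joint_positions': array([-1.515,  0.527,  1.433, -0.   ,  1.181, -0.178]), 'qvel': array([ 0.001,  0.002, -0.001,  0.   , -0.   , -0.001]), 'joint_efforts': array([  0.   , -44.23 , -17.842,  -0.   ,   0.001,   0.   ]), 'position': array([ 0.145, -0.608,  0.231]), 'tcp_rot': array([ 3.12 ,  0.368, -0.   ]), 'contact_force': array([-0.224,  0.25 , -0.036]), 'torque': array([-0.008, -0.032,  0.02 ]), 'grasp_force': 0.0, 'opening': 0.08520512077416605}
```

View pics/both.png

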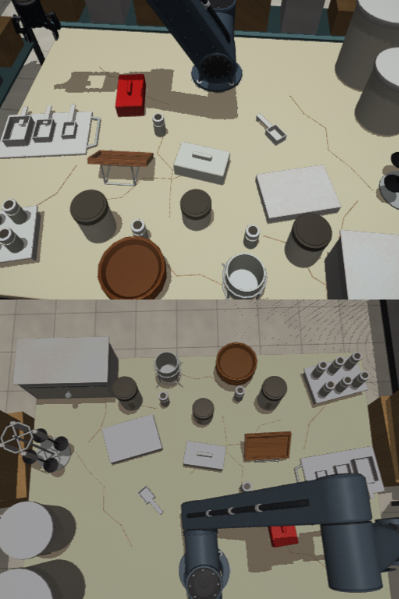

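```bash
cat >> h.py <<'E'
from scipy.optimize import minimize
def box(cx,cy,cz,yaw,sx,sy,sz,tilt=0):
    c,s=np.cos(yaw),np.sin(yaw);Rz=np.array([[c,-s,0],[s,c,0],[0,0,1]])
    a=-tilt;Ry=np.array([[np.cos(a),0,np.sin(a)],[0,1,0],[-np.sin(a),0,np.cos(a)]])
    P=np.array([[i,j,k] for i in(-1,1) for j in(-1,1) for k in(-1,1)])*np.array([sx,sy,sz])/2
    return P@(Rz@Ry).T+[cx,cy,cz]
def sil(p,parts,S=4):
    m=np.zeros((384*S,512*S),np.uint8)
    for b in parts:
        h=cv2.convexHull(proj(p,b).astype(np.float32))
        cv2.fillConvexPoly(m,np.round((h*S+S/2-.5)*16).astype(np.int32),1,shift=4)
    return cv2.resize(m.astype(np.float32),(512,384),interpolation=cv2.INTER_AREA)
def fit(views,parts_of,x0,step):
    def f(x):
        e=0
        for p,m in views:
            a=sil(p,parts_of(x));e+=1-np.minimum(a,m).sum()/np.maximum(a,m).sum()
        return e
    x0=np.array(x0,float);best=None
    for _ in range(3):
        S=np.vstack([x0]+[x0+np.eye(len(x0))[i]*step[i] for i in range(len(x0))])
        r=minimize(f,x0,method='Nelder-Mead',options=dict(initial_simplex=S,maxiter=150,xatol=2e-4,fatol=1e-4));x0=r.x
    return r.x,r.fun/len(views)
def cover(x): return [box(x[0],x[1],.0305,x[2],.1,.17,.061),box(x[0],x[1],.0715,x[2],.014,.066,.021)]
def block(x): return [box(x[0],x[1],.0225,x[2],.16,.23,.045)]
T42=np.radians(42)
def dish(x): return [box(x[0],x[1],x[3],x[2],.12,.19,.02,T42)]
E
cat > fit1.py <<'E'
from h import *
import pickle
np.set_printoptions(precision=4,suppress=True)
V={n:robot.camera(n) for n in['scene','top']}
def near(n,q,u,v):
    rs=robot.regions_of(V[n],q);rs=[r for r in rs if np.hypot(r['rect'][0]-u,r['rect'][1]-v)<25]
    return (V[n],rs[0]['mask'].astype(np.float32))
D=[('cover_mid',(257,211),(262,202),cover,.078,0),('block_top',(383,249),(172,178),block,.045,0),('dish_mid',(156,204),(342,189),dish,.07,1)]
out={};ov={n:cv2.resize(V[n]['color'],None,fx=3,fy=3,interpolation=cv2.INTER_CUBIC) for n in V}
for q,a,b,f,z,d in D:
    vw=[near('scene',q,*a),near('top',q,*b)]
    c=at_z(V['top'],*b,z)
    best=None
    for y0 in(-.2,0.2) :
        x0=[c[0],c[1],y0]+([.07] if d else [])
        r=fit(vw,f,x0,[.02,.02,.15,.01])
        if best is None or r[1]<best[1]:best=r
    s=[fit([w],f,best[0],[.01,.01,.05,.01])[0] for w in vw]
    print(q,*best,'single:',*s);out[q]=best[0]
    for n in V:
        for B in f(best[0]):
            h=cv2.convexHull(proj(V[n],B).astype(np.float32));cv2.polylines(ov[n],[np.round(h*3+1).astype(np.int32)],True,(0,255,0),1)
pickle.dump(out,open('fit.pkl','wb'))
a=ov['scene'][165*3:300*3,100*3:450*3];b=ov['top'][140*3:235*3,120*3:390*3]
a=cv2.resize(a,(780,301));b=cv2.resize(b,(780,274))
cv2.imwrite('pics/ov1.png',np.vstack([a,b])[:,:,::-1]);print(robot.sense()['time'])
E
python3 fit1.py
```

```text
cover_mid [ 0.4719 -0.0131 -0.1547] 0.05878710746765137 single: [ 0.4734 -0.0123 -0.1466] [ 0.471  -0.0138 -0.1701]
block_top [0.5552 0.299  0.2673] 0.04895028471946716 single: [0.5552 0.299  0.2673] [0.5552 0.299  0.2673]Traceback (most recent call last):
  File "fit1.py", line 11, in <module>
    vw=[near('scene',q,*a),near('top',q,*b)]
        ~~~~^^^^^^^^^^^^^^
  File "fit1.py", line 7, in near
    return (V[n],rs[0]['mask'].astype(np.float32))
                 ~~^^^
IndexError: list index out of range
```

```bash
python3 - <<'E'
s=open('fit1.py').read()
s=s.replace("""    rs=robot""","""    for _ in range(4):
     rs=robot""").replace(";rs=[r for r in rs if","\n     rs=[r for r in rs if").replace("<25]","<25]\n     if rs: break\n     V[n]=robot.camera(n)")
open('fit1.py','w').write(s)
E
python3 fit1.py
```

```text
cover_mid [ 0.4718 -0.0129 -0.171 ] 0.05483004450798035 single: [ 0.4743 -0.0136 -0.1474] [ 0.4707 -0.0124 -0.178 ]
block_top [0.5565 0.2991 0.2631] 0.05080217123031616 single: [0.5555 0.2991 0.2705] [0.5565 0.2991 0.2631]
dish_mid [ 0.5017 -0.2783  0.0339  0.0628] 0.05112403631210327 single: [ 0.4886 -0.2833  0.0237  0.0437] [ 0.5008 -0.2777  0.0311  0.0677]
1.75
```

View pics/ov1.png

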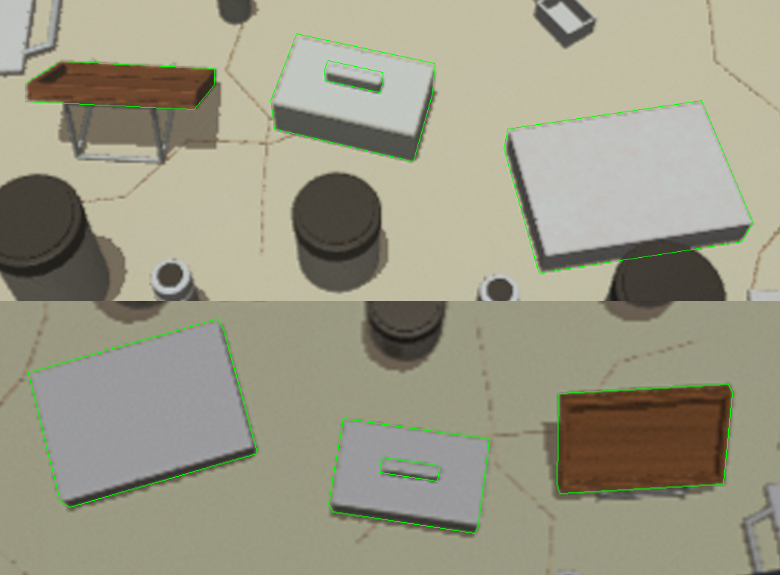

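White oblong at scene (257,211) / top (262,202) is the cover: it is white with a ridge and its 100x170 outline fits. The one at scene (168,124) is red, so it is the look-alike. The base is at scene (156,204) and the block at scene (383,249), and all three outlines match the picture. Next I plan the approach to the rim.

```bash
cat >> h.py <<'E'
import pickle
from scipy.spatial.transform import Rotation as Ro
def frame(yaw,tilt): # tool rotation for a dish with that yaw/tilt: x=dish y, y=dish x, z=-dish z
    D=(Ro.from_euler('z',yaw)*Ro.from_euler('y',-tilt)).as_matrix()
    return D,np.column_stack([D[:,1],D[:,0],-D[:,2]])
def plan(pt,Rt,N=None,p0=None,R0=None):
    s=robot.sense()
    if p0 is None:p0=s['position'];R0=Ro.from_rotvec(s['tcp_rot']).as_matrix()
    w=Ro.from_matrix(R0.T@Rt).as_rotvec()
    for n in ([N] if N else range(1,60)):
        S=sum(Ro.from_rotvec(w*k/n).as_matrix() for k in range(n))
        d=np.linalg.solve(S,R0.T@(pt-p0))/.025;r=np.degrees(w)/n/4
        if max(abs(np.r_[d,r]))<=1:break
    print('N',n,'row',np.round(d,3),np.round(r,3),'pos',np.round(p0,4),'F',np.round(s['contact_force'],1),'open',round(s['opening'],4),'grip',round(s['grasp_force'],1),'t',s['time'])
E
python3 - <<'E'
from h import *
x,y,yaw,z=pickle.load(open('fit.pkl','rb'))['dish_mid']
D,R=frame(yaw,T42);m=np.array([x,y,z]);rim=m+D@[.056,0,.010]
print(rim,R[:,2]);plan(rim-R[:,2]*.11,R)
E
```

```text
[ 0.53657508 -0.27712682  0.10770354] [ 0.66874652  0.02266863 -0.74314483]
N 20 row [0.961 0.021 0.19 ] [-0.439  0.358 -0.934] pos [ 0.1454 -0.6078  0.2313] F [0.5 0.  0.5] open 0.0852 grip 0.0 t 1.75
```

>>> {"name": "step_arm", "arguments": {"commands": [[0.5, 0.96, 0.02, 0.19, -0.44, 0.36, -0.93], [0.5, 0.96, 0.02, 0.19, -0.44, 0.36, -0.93], [0.5, 0.96, 0.02, 0.19, -0.44, 0.36, -0.93], [0.5, 0.96, 0.02, 0.19, -0.44, 0.36, -0.93], [0.5, 0.96, 0.02, 0.19, -0.44, 0.36, -0.93]]}}

```text
time: 2.25
position: [0.2602, -0.5681, 0.2131]
tcp_rot: [2.877, 0.832, 0.215]
contact_force: [0.8, 0.8, 0.2]
opening: 0.0428
grasp_force: 0.0
```

>>> {"name": "step_arm", "arguments": {"commands": [[0.5, 0.96, 0.02, 0.19, -0.44, 0.36, -0.93], [0.5, 0.96, 0.02, 0.19, -0.44, 0.36, -0.93], [0.5, 0.96, 0.02, 0.19, -0.44, 0.36, -0.93], [0.5, 0.96, 0.02, 0.19, -0.44, 0.36, -0.93], [0.5, 0.96, 0.02, 0.19, -0.44, 0.36, -0.93]]}}

```text
time: 2.75
position: [0.3576, -0.4952, 0.2051]
tcp_rot: [2.561, 1.23, 0.405]
contact_force: [0.1, 0.4, 0.2]
opening: 0.0428
grasp_force: 0.0
```

>>> {"name": "step_arm", "arguments": {"commands": [[0.5, 0.96, 0.02, 0.19, -0.44, 0.36, -0.93], [0.5, 0.96, 0.02, 0.19, -0.44, 0.36, -0.93], [0.5, 0.96, 0.02, 0.19, -0.44, 0.36, -0.93], [0.5, 0.96, 0.02, 0.19, -0.44, 0.36, -0.93], [0.5, 0.96, 0.02, 0.19, -0.44, 0.36, -0.93]]}}

```text
time: 3.25
position: [0.4278, -0.3958, 0.2001]
tcp_rot: [2.186, 1.561, 0.568]
contact_force: [0.8, 0.6, 0.2]
opening: 0.0426
grasp_force: 0.0
```

>>> {"name": "step_arm", "arguments": {"commands": [[0.5, 0.96, 0.02, 0.19, -0.44, 0.36, -0.93], [0.5, 0.96, 0.02, 0.19, -0.44, 0.36, -0.93], [0.5, 0.96, 0.02, 0.19, -0.44, 0.36, -0.93], [0.5, 0.96, 0.02, 0.19, -0.44, 0.36, -0.93], [0.5, 0.96, 0.02, 0.19, -0.44, 0.36, -0.93]]}}

```text
time: 3.75
position: [0.4637, -0.2799, 0.1904]
tcp_rot: [1.766, 1.824, 0.704]
contact_force: [0.1, 0.2, 0.1]
opening: 0.0425
grasp_force: 0.0
```

>>> {"name": "step_arm", "arguments": {"commands": [[0.5, 0, 0, 0, 0, 0, 0], [0.5, 0, 0, 0, 0, 0, 0]]}}

```text
time: 3.95
position: [0.4634, -0.2813, 0.1901]
tcp_rot: [1.772, 1.821, 0.703]
contact_force: [0.2, 0.5, -1.1]
opening: 0.0423
grasp_force: 0.0
```

```bash
python3 - <<'E'
from h import *
np.set_printoptions(precision=4,suppress=True)
f=pickle.load(open('fit.pkl','rb'));x=f['dish_mid']
p=robot.camera('wrist');t=robot.camera('top')
D,R=frame(x[2],T42);rim=x[[0,1,3]]+D@[.056,0,.010];plan(rim-R[:,2]*.11,R)
im=p['color'].copy()
for B in dish(x):
    q=np.round(proj(p,B)*16).astype(np.int32)
    for i in range(8):
        for j in range(i):
            if bin(i^j).count('1')==1: cv2.line(im,tuple(map(int,q[i])),tuple(map(int,q[j])),(0,255,0),1,shift=4)
cv2.imwrite('pics/w1.png',im[:,:,::-1])
mw=robot.regions_of(p,'dish_mid');mt=robot.regions_of(t,'dish_mid')
for r in mw[:1]+mt[:1]:print(r['score'],r['rect'])
pickle.dump((p,[r['mask'] for r in mw[:1]],t,[r['mask'] for r in mt[:1]]),open('w1.pkl','wb'))
E
```

```text
N 1 row [ 0.109 -0.048  0.017] [ 0.045  0.057 -0.066] pos [ 0.4637 -0.2823  0.1906] F [ 0.6 -0.3 -0.6] open 0.0426 grip 0.0 t 4.05
0.57 [342.4, 177.2, 58.1, 17.7]
```

View pics/w1.png

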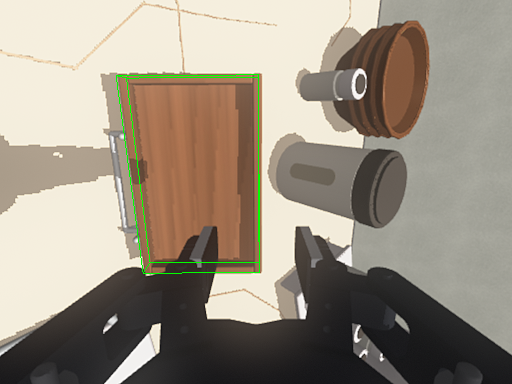

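The overlay of the fitted base lies right on the tray, with corners at (118,74) and (260,272), and the fingers straddle the upper rim line at column ~258. Now I move in.

```bash
python3 - <<'E'
from h import *
x=pickle.load(open('fit.pkl','rb'))['dish_mid']
D,R=frame(x[2],T42);rim=x[[0,1,3]]+D@[.056,0,.010];plan(rim+R[:,2]*.012,R,10)
E
```

```text
N 10 row [ 0.011 -0.005  0.49 ] [ 0.005  0.005 -0.006] pos [ 0.4636 -0.2821  0.1905] F [-0.4 -0.5  0.1] open 0.0429 grip 0.0 t 4.15
```

>>> {"name": "step_arm", "arguments": {"commands": [[0.5, 0.06, -0.03, 0.6, 0.03, 0.03, -0.04], [0.5, 0.05, -0.02, 0.8, 0.02, 0.02, -0.03], [0.5, 0, 0, 0.9, 0, 0, 0], [0.5, 0, 0, 0.9, 0, 0, 0], [0.5, 0, 0, 0.6, 0, 0, 0]]}}

```text
time: 4.65
position: [0.5268, -0.2764, 0.1178]
tcp_rot: [1.768, 1.83, 0.703]
contact_force: [-0.9, -0.5, 0.1]
opening: 0.0427
grasp_force: 0.0
```

>>> {"name": "step_arm", "arguments": {"commands": [[0.5, 0, 0, 0.4, 0, 0, 0], [0.5, 0, 0, 0.3, 0, 0, 0], [0.5, 0, 0, 0.2, 0, 0, 0], [0.5, 0, 0, 0.2, 0, 0, 0], [0.5, 0, 0, 0, 0, 0, 0]]}}

```text
time: 5.15
position: [0.5438, -0.275, 0.0989]
tcp_rot: [1.768, 1.829, 0.703]
contact_force: [-3.4, -0.2, 2.7]
opening: 0.0426
grasp_force: 2.1
```

```bash
python3 - <<'E'
from h import *
x=pickle.load(open('fit.pkl','rb'))['dish_mid']
D,R=frame(x[2],T42);rim=x[[0,1,3]]+D@[.056,0,.010];plan(rim+R[:,2]*.012,R,1)
p=robot.camera('wrist');cv2.imwrite('pics/w2.png',p['color'][:,:,::-1])
E
```

```text
N 1 row [-0.074  0.02   0.023] [-0.006 -0.012 -0.005] pos [ 0.5438 -0.275   0.0989] F [-3.4 -0.2  2.7] open 0.0426 grip 2.1 t 5.15
```

View pics/w2.png

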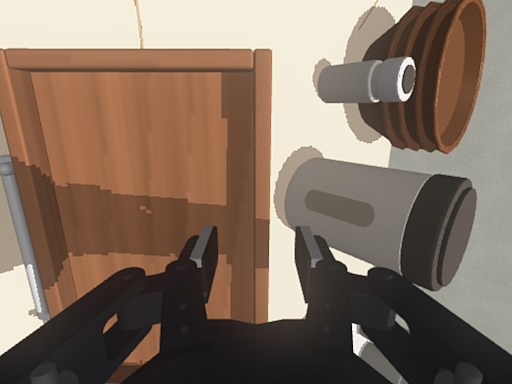

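Light contact, about 4 N along the tool: the finger touches the floor of the hollow, so the base sits slightly higher than fitted. I back off 5 mm, centre on the rim and close.

>>> {"name": "step_arm", "arguments": {"commands": [[0.5, -0.07, 0.12, -0.2, 0, 0, 0], [0.7, 0, 0, 0, 0, 0, 0], [0.8, 0, 0, 0, 0, 0, 0], [0.9, 0, 0, 0, 0, 0, 0], [1, 0, 0, 0, 0, 0, 0]], "squeeze": 30}}

```text
time: 5.7
position: [0.543, -0.2765, 0.1039]
tcp_rot: [1.768, 1.83, 0.703]
contact_force: [-1.8, -0.0, 1.2]
opening: 0.0069
grasp_force: 32.8
```

```bash
python3 - <<'E'
from h import *
s=robot.sense();print(s['position'],s['contact_force'],s['torque'],s['opening'],s['grasp_force'])
p=robot.camera('wrist');cv2.imwrite('pics/w3.png',p['color'][:,:,::-1])
E
```

```text
[ 0.54303744 -0.27651941  0.10392629] [-1.79825911 -0.04457356  1.22976631] [-0.06585338  0.27537279 -0.06923928] 0.006924964494457773 32.75676906108856
```

View pics/w3.png

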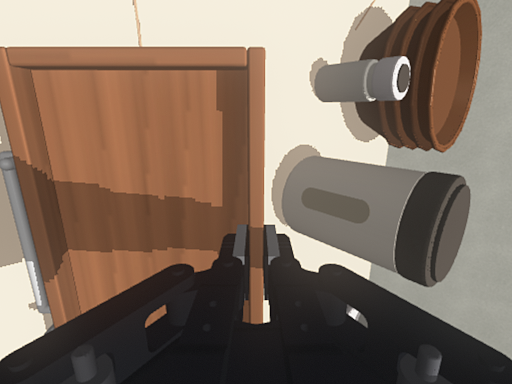

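>>> {"name": "step_arm", "arguments": {"commands": [[1, 0, 0, 0, 0, 0, 0], [1, 0, 0, 0, 0, 0, 0], [1, 0, 0, -0.1, 0, 0, 0], [1, 0, 0, -0.2, 0, 0, 0], [1, 0, 0, -0.4, 0, 0, 0]], "squeeze": 95}}

```text
time: 6.25
position: [0.5313, -0.2765, 0.1165]
tcp_rot: [1.768, 1.832, 0.704]
contact_force: [0.8, -0.1, -3.1]
opening: 0.0051
grasp_force: 95.1
```

>>> {"name": "step_arm", "arguments": {"commands": [[1, 0, 0, -0.6, 0, 0, 0], [1, 0, 0, -0.8, 0, 0, 0], [1, 0, 0, -0.8, 0, 0, 0], [1, 0, 0, -0.8, 0, 0, 0], [1, 0, 0, -0.8, 0, 0, 0]]}}

```text
time: 6.75
position: [0.4665, -0.2786, 0.1878]
tcp_rot: [1.769, 1.832, 0.703]
contact_force: [-0.4, -0.7, -3.6]
opening: 0.0052
grasp_force: 95.1
```

>>> {"name": "step_arm", "arguments": {"commands": [[1, 0, 0, -0.6, 0, 0, 0], [1, 0, 0, -0.4, 0, 0, 0], [1, 0, 0, 0, 0, 0, 0]]}}

```text
time: 7.05
position: [0.4501, -0.2798, 0.2068]
tcp_rot: [1.768, 1.83, 0.701]
contact_force: [0.2, 0.1, -3.2]
opening: 0.005
grasp_force: 95.1
```

```bash
python3 - <<'E'
from h import *
f=pickle.load(open('fit.pkl','rb'));b=f['block_top']
D,R=frame(b[2],0);pt=np.array([b[0],b[1],.045])+D@[.056,0,0]+[0,0,.18];print(pt);plan(pt,R)
s=robot.sense();print(s['position'],s['torque'])
E
```

```text
[0.61053481 0.3136223  0.225     ]
N 23 row [0.982 0.421 0.119] [ 0.454  0.052 -0.136] pos [ 0.4501 -0.2798  0.2068] F [ 0.2  0.1 -3.2] open 0.005 grip 95.1 t 7.05
[ 0.45009371 -0.27978574  0.20683957] [-0.0761468   0.55415641  0.03788957]
```

>>> {"name": "step_arm", "arguments": {"commands": [[1, 0.5, 0.21, 0.06, 0.23, 0.03, -0.07], [1, 0.98, 0.42, 0.12, 0.45, 0.05, -0.14], [1, 0.98, 0.42, 0.12, 0.45, 0.05, -0.14], [1, 0.98, 0.42, 0.12, 0.45, 0.05, -0.14], [1, 0.98, 0.42, 0.12, 0.45, 0.05, -0.14]]}}

```text
time: 7.55
position: [0.4903, -0.1654, 0.2242]
tcp_rot: [1.81, 1.969, 0.585]
contact_force: [0.4, -0.2, -3.6]
opening: 0.0047
grasp_force: 95.1
```

>>> {"name": "step_arm", "arguments": {"commands": [[1, 0.98, 0.42, 0.12, 0.45, 0.05, -0.14], [1, 0.98, 0.42, 0.12, 0.45, 0.05, -0.14], [1, 0.98, 0.42, 0.12, 0.45, 0.05, -0.14], [1, 0.98, 0.42, 0.12, 0.45, 0.05, -0.14], [1, 0.98, 0.42, 0.12, 0.45, 0.05, -0.14]]}}

```text
time: 8.05
position: [0.53, -0.0378, 0.2353]
tcp_rot: [1.847, 2.119, 0.442]
contact_force: [0.1, 0.0, -3.1]
opening: 0.0047
grasp_force: 95.1
```

>>> {"name": "step_arm", "arguments": {"commands": [[1, 0.98, 0.42, 0.12, 0.45, 0.05, -0.14], [1, 0.98, 0.42, 0.12, 0.45, 0.05, -0.14], [1, 0.98, 0.42, 0.12, 0.45, 0.05, -0.14], [1, 0.98, 0.42, 0.12, 0.45, 0.05, -0.14], [1, 0.98, 0.42, 0.12, 0.45, 0.05, -0.14]]}}

```text
time: 8.55
position: [0.5649, 0.0913, 0.2371]
tcp_rot: [1.876, 2.263, 0.287]
contact_force: [-0.4, -0.2, -2.2]
opening: 0.0049
grasp_force: 95.0
```

>>> {"name": "step_arm", "arguments": {"commands": [[1, 0.98, 0.42, 0.12, 0.45, 0.05, -0.14], [1, 0.98, 0.42, 0.12, 0.45, 0.05, -0.14], [1, 0.98, 0.42, 0.12, 0.45, 0.05, -0.14], [1, 0.98, 0.42, 0.12, 0.45, 0.05, -0.14], [1, 0.98, 0.42, 0.12, 0.45, 0.05, -0.14]]}}

```text
time: 9.05
position: [0.5935, 0.2219, 0.2308]
tcp_rot: [1.894, 2.403, 0.121]
contact_force: [0.8, -0.7, -3.3]
opening: 0.0047
grasp_force: 95.0
```

>>> {"name": "step_arm", "arguments": {"commands": [[1, 0.98, 0.42, 0.12, 0.45, 0.05, -0.14], [1, 0.98, 0.42, 0.12, 0.45, 0.05, -0.14], [1, 0.75, 0.32, 0.09, 0.34, 0.04, -0.1], [1, 0, 0, 0, 0, 0, 0]]}}

```text
time: 9.45
position: [0.6066, 0.2963, 0.2236]
tcp_rot: [1.897, 2.479, 0.029]
contact_force: [-0.8, -0.5, -3.0]
opening: 0.0048
grasp_force: 95.0
```

```bash
cat > fit2.py <<'E'
from h import *
np.set_printoptions(precision=4,suppress=True)
f=pickle.load(open('fit.pkl','rb'));b=f['block_top']
s=robot.sense();P=s['position'];R=Ro.from_rotvec(s['tcp_rot']).as_matrix()
D,Rt=frame(b[2],0);plan(np.array([b[0],b[1],.045])+D@[.056,0,0]+[0,0,.18],Rt,1)
ims=[]
# dish box in tool frame params: offset x,y,z and small rotations a(about tool x),c (about tool z)
def dishT(x):
    M=Ro.from_rotvec([x[3],0,x[4]]).as_matrix();B=box(0,0,0,0,.19,.12,.02)
    return [(B@M.T+[x[0],x[1],x[2]])@R.T+P]
vw=[]
for n in['scene','top']:
    p=robot.camera(n);m=robot.regions_of(p,'dish_mid');print(n,[(round(r['score'],2),np.round(r['rect'])) for r in m])
    if m:vw.append((p,m[0]['mask'].astype(np.float32)));
    ims.append((n,p,p['color'].copy()))
x0=[0,-.056,-.002,0,0]
for n,p,im in ims:
    for B,c in((dishT(x0)[0],(0,255,0)),):
        q=np.round(proj(p,B)*16).astype(np.int32)
        for i in range(8):
            for j in range(i):
                if bin(i^j).count('1')==1: cv2.line(im,tuple(map(int,q[i])),tuple(map(int,q[j])),c,1,shift=4)
p=robot.camera('wrist');ims.append(('wrist',p,p['color'].copy()))
cv2.imwrite('pics/air.png',np.vstack([cv2.resize(np.hstack([ims[0][2][130:330,260:460],ims[1][2][90:290,90:290]]),(600,300)),cv2.resize(p['color'],(400,300)) if 0 else cv2.copyMakeBorder(cv2.resize(p['color'],(400,300)),0,0,0,200,0)])[:,:,::-1])
print(R)
E
python3 fit2.py
```

```text
N 1 row [ 0.625  0.335 -0.05 ] [0.389 0.07  0.021] pos [0.6066 0.2963 0.2236] F [-0.8 -0.5 -3. ] open 0.0048 grip 95.0 t 9.45
scene [(0.82, array([389., 207., 104.,  52.]))]
top [(0.7, array([181., 162.,  38.,  49.]))]
[[-0.2614  0.9648  0.0275]
 [ 0.9652  0.2615  0.0024]
 [-0.0049  0.0272 -0.9996]]
```

View pics/air.png

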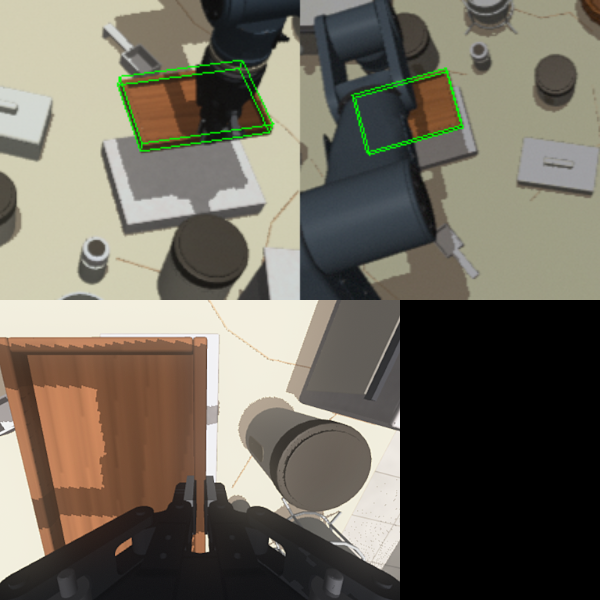

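The picture shows the tray gripped by the rim above the block, with the green prediction nearly on it. I fit its exact pose in the hand from all three cameras.

```bash
cat > fit3.py <<'E'
from h import *
from scipy.optimize import least_squares
np.set_printoptions(precision=4,suppress=True)
s=robot.sense();P=s['position'];R=Ro.from_rotvec(s['tcp_rot']).as_matrix()
B0=box(0,0,0,0,.19,.12,.02)
def dishT(x):
    M=Ro.from_rotvec([x[3],x[5],x[4]]).as_matrix()
    return [(B0@M.T+x[:3])@R.T+P]
x0=np.array([0,-.056,-.002,0,0,0.])
V=[]
for n in['scene','top','wrist']:
    p=robot.camera(n);c=p['color'].astype(np.float32);h=cv2.cvtColor(p['color'],cv2.COLOR_RGB2HSV)
    br=((h[...,1]>90)&((h[...,0]<22)|(h[...,0]>170))).astype(np.float32)
    arm=(c.max(2)<85)&(br<1)
    ig=cv2.dilate(arm.astype(np.uint8),np.ones((5,5)))
    near=cv2.dilate((sil(p,dishT(x0))>0).astype(np.uint8),np.ones((31,31)))
    ok=(near>0)&(ig==0)
    if n=='wrist': ok[155:]=False
    V.append((n,p,br,ok));print(n,ok.sum(),(br*ok).sum())
def cost(x,vs=V,pr=1):
    e=0
    for n,p,m,ok in vs:
        a=sil(p,dishT(x));e+=(np.abs(a-m)*ok).sum()/(m*ok).sum()
    return e+pr*(np.sum((x[3:]/.2)**2))*.02
def go(vs):
    x=x0
    for k in range(4):
        S=np.vstack([x]+[x+np.eye(6)[i]*[.006,.006,.006,.05,.03,.03][i] for i in range(6)])
        x=minimize(cost,x,args=(vs,),method='Nelder-Mead',options=dict(initial_simplex=S,maxiter=300)).x
    return x
x=go(V);print('init',cost(x0),'all',x,cost(x));print('sw',go([V[0],V[2]]));print('st',go(V[:2]))
pickle.dump(x,open('hand.pkl','wb'))
M=Ro.from_rotvec([x[3],x[5],x[4]]).as_matrix();C=R@x[:3]+P;A=R@M
print('centre',C,'dish x dir',A[:,1],'dish y',A[:,0])
E
python3 fit3.py
```

```text
scene 6778 2367.0
top 2652 975.0
wrist 34278 27341.0
init 0.10407574474811554 all [ 0.0004 -0.0553  0.0022  0.0012 -0.0067 -0.0047] 0.06285437147418332
sw [ 0.0002 -0.0556  0.0023  0.0041 -0.0022 -0.0029]
st [ 0.0022 -0.0534  0.003  -0.0132  0.0053 -0.0197]
centre [0.5528 0.2786 0.2215] dish x dir [0.9641 0.2644 0.0264] dish y [-0.2642  0.9644 -0.0116]
```

```bash
cat > pl.py <<'E'
from h import *
import sys
h=float(sys.argv[1]);b=(.5558,.299,.266)
D,R=frame(b[2],0);plan(np.array([b[0],b[1],.057+h])+D@[.0555,-.0003,0],R,int(sys.argv[2]))
E
python3 pl.py .02 8
```

```text
N 8 row [0.1   0.027 0.745] [ 0.052  0.012 -0.01 ] pos [0.6069 0.2925 0.2259] F [ 0.2  0.6 -2.8] open 0.0051 grip 95.1 t 9.85
```

>>> {"name": "step_arm", "arguments": {"commands": [[1, 0.1, 0.03, 0.5, 0.05, 0.01, -0.01], [1, 0.1, 0.03, 0.9, 0.05, 0.01, -0.01], [1, 0.1, 0.03, 0.9, 0.05, 0.01, -0.01], [1, 0.1, 0.03, 0.9, 0.05, 0.01, -0.01], [1, 0.1, 0.03, 0.9, 0.05, 0.01, -0.01]]}}

```text
time: 10.35
position: [0.6094, 0.3064, 0.1216]
tcp_rot: [1.903, 2.488, 0.011]
contact_force: [0.7, 0.4, -3.8]
opening: 0.0049
grasp_force: 95.0
```

>>> {"name": "step_arm", "arguments": {"commands": [[1, 0.1, 0.03, 0.9, 0.05, 0.01, -0.01], [1, 0.1, 0.03, 0.6, 0.05, 0.01, -0.01], [1, 0.1, 0.03, 0.36, 0.05, 0.01, -0.01], [1, 0, 0, 0, 0, 0, 0], [1, 0, 0, 0, 0, 0, 0]]}}

```text
time: 10.85
position: [0.6109, 0.3146, 0.0773]
tcp_rot: [1.904, 2.496, 0.002]
contact_force: [1.1, -0.1, -3.7]
opening: 0.0049
grasp_force: 95.0
```

```bash
python3 pl.py .004 2
```

```text
N 2 row [-0.016 -0.035  0.326] [0.018 0.007 0.009] pos [0.6109 0.3146 0.0773] F [ 1.1 -0.1 -3.7] open 0.0049 grip 95.0 t 10.85
```

>>> {"name": "step_arm", "arguments": {"commands": [[1, -0.02, -0.04, 0.3, 0.02, 0.01, 0.01], [1, -0.02, -0.03, 0.25, 0.02, 0.01, 0.01], [1, 0, 0, 0.1, 0, 0, 0], [1, 0, 0, 0.04, 0, 0, 0], [1, 0, 0, 0, 0, 0, 0]]}}

```text
time: 11.35
position: [0.6088, 0.3128, 0.0594]
tcp_rot: [-1.907, -2.495, 0.002]
contact_force: [-0.5, 0.1, -2.6]
opening: 0.0044
grasp_force: 95.0
```

>>> {"name": "step_arm", "arguments": {"commands": [[1, 0, 0, 0.04, 0, 0, 0], [1, 0, 0, 0, 0, 0, 0]]}}

```text
time: 11.55
position: [0.609, 0.3129, 0.0586]
tcp_rot: [-1.907, -2.495, 0.001]
contact_force: [0.2, 0.0, -4.0]
opening: 0.0047
grasp_force: 95.0
```

```bash
python3 pl.py 0 1; python3 -c "
from h import *;print(robot.sense()['torque'])"
```

```text
N 1 row [0.01  0.022 0.064] [-0.018 -0.006 -0.003] pos [0.609  0.3129 0.0586] F [ 0.2  0.  -4. ] open 0.0047 grip 95.0 t 11.55
[ 0.00996643 -0.15801612  0.00420316]
```

>>> {"name": "step_arm", "arguments": {"commands": [[1, 0, 0.02, 0.04, 0, 0, 0], [1, 0, 0, 0, 0, 0, 0]]}}

```text
time: 11.75
position: [0.6094, 0.313, 0.0575]
tcp_rot: [-1.907, -2.495, 0.001]
contact_force: [-0.1, -0.1, -3.3]
opening: 0.0048
grasp_force: 95.0
```

>>> {"name": "step_arm", "arguments": {"commands": [[1, 0, 0, 0.04, 0, 0, 0], [1, 0, 0, 0, 0, 0, 0]]}}

```text
time: 11.95
position: [0.6093, 0.313, 0.0564]
tcp_rot: [-1.907, -2.495, 0.002]
contact_force: [0.5, 0.3, -2.5]
opening: 0.0048
grasp_force: 95.0
```

>>> {"name": "step_arm", "arguments": {"commands": [[1, 0, 0, 0.03, 0, 0, 0], [1, 0, 0, 0, 0, 0, 0]]}}

```text
time: 12.15
position: [0.6093, 0.313, 0.0557]
tcp_rot: [-1.907, -2.495, 0.002]
contact_force: [-0.2, -0.3, -2.9]
opening: 0.005
grasp_force: 95.0
```

>>> {"name": "step_arm", "arguments": {"commands": [[1, 0, 0, 0.03, 0, 0, 0], [1, 0, 0, 0, 0, 0, 0]]}}

```text
time: 12.35
position: [0.6094, 0.313, 0.055]
tcp_rot: [-1.907, -2.495, 0.001]
contact_force: [-0.4, 0.6, -2.3]
opening: 0.0049
grasp_force: 95.1
```

>>> {"name": "step_arm", "arguments": {"commands": [[1, 0, 0, 0.03, 0, 0, 0], [1, 0, 0, 0, 0, 0, 0]]}}

```text
time: 12.55
position: [0.6095, 0.313, 0.0543]
tcp_rot: [-1.907, -2.495, 0.001]
contact_force: [-0.4, -0.4, -2.6]
opening: 0.0048
grasp_force: 95.2
```

>>> {"name": "step_arm", "arguments": {"commands": [[1, 0, 0, 0.03, 0, 0, 0], [1, 0, 0, 0, 0, 0, 0]]}}

```text
time: 12.75
position: [0.6095, 0.3131, 0.0537]
tcp_rot: [-1.907, -2.495, 0.001]
contact_force: [-0.3, -0.3, -0.8]
opening: 0.0047
grasp_force: 95.3
```

>>> {"name": "step_arm", "arguments": {"commands": [[1, 0, 0, 0.03, 0, 0, 0], [1, 0, 0, 0, 0, 0, 0]], "squeeze": 20}}

```text
time: 12.95
position: [0.6095, 0.3131, 0.0537]
tcp_rot: [-1.907, -2.496, 0.001]
contact_force: [-1.9, -1.2, 4.6]
opening: 0.0049
grasp_force: 96.1
```

>>> {"name": "step_arm", "arguments": {"commands": [[0.9, 0, 0, 0, 0, 0, 0], [0.85, 0, 0, 0, 0, 0, 0], [0.75, 0, 0, 0, 0, 0, 0], [0.65, 0, 0, 0, 0, 0, 0]]}}

```text
time: 13.35
position: [0.6094, 0.313, 0.0526]
tcp_rot: [-1.907, -2.495, 0.002]
contact_force: [0.0, 0.2, -0.1]
opening: 0.0297
grasp_force: 0.0
```

>>> {"name": "step_arm", "arguments": {"commands": [[0.6, 0, 0, -0.3, 0, 0, 0], [0.6, 0, 0, -0.8, 0, 0, 0], [0.6, 0, 0, -1, 0, 0, 0], [0.6, 0, 0, -1, 0, 0, 0], [0.5, 0, 0, -1, 0, 0, 0]]}}

```text
time: 13.85
position: [0.6095, 0.313, 0.1567]
tcp_rot: [-1.907, -2.495, 0.001]
contact_force: [-0.9, -0.7, 0.1]
opening: 0.0423
grasp_force: 0.0
```

```bash
cat > pc.py <<'E'
from h import *
import sys
f=pickle.load(open('fit.pkl','rb'));c=f['cover_mid'];c=(.4722,-.0130,-.162) if len(sys.argv)<4 else eval(sys.argv[3])
D,R=frame(c[2],0);plan(np.array([c[0],c[1],float(sys.argv[1])]),R,int(sys.argv[2]) or None)
E
python3 pc.py .2 0
```

```text
N 13 row [-0.979 -0.494 -0.133] [-0.001 -0.     0.471] pos [0.6095 0.313  0.1567] F [-0.9 -0.7  0.1] open 0.0423 grip 0.0 t 13.85
```

>>> {"name": "step_arm", "arguments": {"commands": [[0.5, -0.98, -0.49, -0.13, 0, 0, 0.47], [0.5, -0.98, -0.49, -0.13, 0, 0, 0.47], [0.5, -0.98, -0.49, -0.13, 0, 0, 0.47], [0.5, -0.98, -0.49, -0.13, 0, 0, 0.47], [0.5, -0.98, -0.49, -0.13, 0, 0, 0.47]]}}

```text
time: 14.35
position: [0.5738, 0.1799, 0.1724]
tcp_rot: [-2.107, -2.33, 0.0]
contact_force: [-0.0, 0.0, -0.5]
opening: 0.0425
grasp_force: 0.0
```

>>> {"name": "step_arm", "arguments": {"commands": [[0.5, -0.98, -0.49, -0.13, 0, 0, 0.47], [0.5, -0.98, -0.49, -0.13, 0, 0, 0.47], [0.5, -0.98, -0.49, -0.13, 0, 0, 0.47], [0.5, -0.98, -0.49, -0.13, 0, 0, 0.47], [0.5, -0.98, -0.49, -0.13, 0, 0, 0.47]]}}

```text
time: 14.85
position: [0.517, 0.0554, 0.1887]
tcp_rot: [2.291, 2.15, -0.0]
contact_force: [-0.3, -1.0, 0.1]
opening: 0.0426
grasp_force: 0.0
```

>>> {"name": "step_arm", "arguments": {"commands": [[0.5, -0.98, -0.49, -0.13, 0, 0, 0.47], [0.5, -0.98, -0.49, -0.13, 0, 0, 0.47], [0.5, -0.98, -0.49, -0.13, 0, 0, 0.47], [0.5, 0, 0, 0, 0, 0, 0], [0.5, 0, 0, 0, 0, 0, 0]]}}

```text
time: 15.35
position: [0.474, -0.0135, 0.1984]
tcp_rot: [2.394, 2.034, 0.0]
contact_force: [0.5, -0.5, -0.2]
opening: 0.0425
grasp_force: 0.0
```

```bash
cat > fit4.py <<'E'
from h import *
np.set_printoptions(precision=4,suppress=True)
V=[]
for n in['scene','top']:
    for _ in range(4):
        p=robot.camera(n);r=[r for r in robot.regions_of(p,'dish_mid') if r['score']>.4]
        if r:break
    print(n,r[0]['score'],r[0]['rect']);h=cv2.cvtColor(p['color'],cv2.COLOR_RGB2HSV)
    br=((h[...,1]>90)&((h[...,0]<22)|(h[...,0]>170))).astype(np.float32)
    V.append((n,p,r[0]['mask'].astype(np.float32),br))
f2=lambda x:[box(x[0],x[1],.055,x[2],.12,.19,.02)]
b=(.5558,.299,.266)
for use in (2,3):
    vv=[]
    for v in V:
        near=cv2.dilate((sil(v[1],f2(b))>0).astype(np.uint8),np.ones((25,25)))
        vv.append((v[1],v[use]*near))
    print('dish',fit(vv,f2,b,[.01,.01,.05]),[fit([w],f2,b,[.01,.01,.05]) for w in vv])
p=robot.camera('wrist')
ims=[]
for n,q,_,_ in V: 
    im=cv2.resize(q['color'],None,fx=3,fy=3,interpolation=cv2.INTER_CUBIC)
    for B in (box(*b[:2],.055,b[2],.12,.19,.02),):
        hh=cv2.convexHull(proj(q,B).astype(np.float32));cv2.polylines(im,[np.round(hh*3+1).astype(np.int32)],True,(0,255,0),1)
    u,v=proj(q,[*b[:2],.05])[0].astype(int)*3;ims.append(im[v-150:v+150,u-195:u+195])
im=p['color'].copy()
c=pickle.load(open('fit.pkl','rb'))['cover_mid']
for B in cover((.4722,-.0130,-.162)):
    q=np.round(proj(p,B)*16).astype(np.int32)
    for i in range(8):
        for j in range(i):
            if bin(i^j).count('1')==1: cv2.line(im,tuple(map(int,q[i])),tuple(map(int,q[j])),(0,255,0),1,shift=4)
cv2.imwrite('pics/d2.png',np.vstack([np.hstack(ims),cv2.copyMakeBorder(cv2.resize(im,(400,300)),0,0,0,380,0)])[:,:,::-1])
E
python3 fit4.py; python3 pc.py .2 1
```

```text
scene 0.93 [382.9, 244.7, 93.3, 53.8]
top 0.68 [166.9, 176.8, 62.1, 52.0]
dish (array([0.558 , 0.2992, 0.2621]), np.float64(0.033621758222579956)) [(array([0.5593, 0.2997, 0.2649]), np.float64(0.030190229415893555)), (array([0.557 , 0.2988, 0.2629]), np.float64(0.026230454444885254))]
dish (array([0.5576, 0.2991, 0.264 ]), np.float64(0.0558774471282959)) [(array([0.5572, 0.301 , 0.2633]), np.float64(0.05519646406173706)), (array([0.5574, 0.2986, 0.2696]), np.float64(0.05567944049835205))]
N 1 row [-0.031 -0.071 -0.094] [-0.018  0.002  0.037] pos [ 0.4741 -0.0125  0.1977] F [-0.3 -0.2 -0.4] open 0.0429 grip 0.0 t 15.6
```

View pics/d2.png

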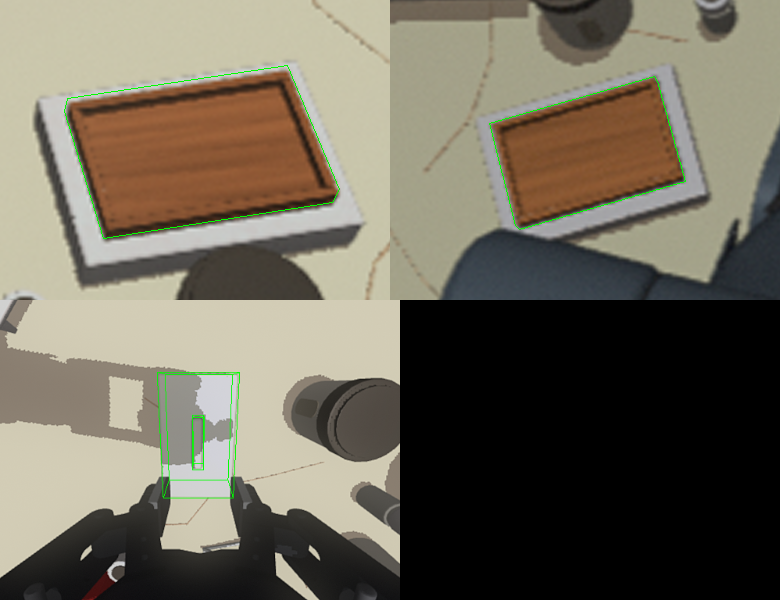

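The tray lies square on the block: fit (.558,.299,.263) against block (.556,.299,.265). In the wrist view the cover overlay matches, with the ridge near (198,440). Now I descend on the ridge.

>>> {"name": "step_arm", "arguments": {"commands": [[0.5, -0.03, -0.07, 0.7, -0.02, 0, 0.04], [0.5, 0, 0, 1, 0, 0, 0], [0.5, 0, 0, 1, 0, 0, 0], [0.5, 0, 0, 0.9, 0, 0, 0], [0.5, 0, 0, 0.6, 0, 0, 0]]}}

```text
time: 16.1
position: [0.4715, -0.013, 0.0911]
tcp_rot: [-2.393, -2.033, 0.002]
contact_force: [-1.1, -0.3, -0.2]
opening: 0.0426
grasp_force: 0.0
```

>>> {"name": "step_arm", "arguments": {"commands": [[0.5, 0, 0, 0.5, 0, 0, 0], [0.5, 0, 0, 0.3, 0, 0, 0], [0.5, 0, 0, 0.2, 0, 0, 0], [0.5, 0, 0, 0, 0, 0, 0], [0.5, 0, 0, 0, 0, 0, 0]]}}

```text
time: 16.6
position: [0.4721, -0.0137, 0.068]
tcp_rot: [2.395, 2.032, 0.0]
contact_force: [0.1, -0.8, 0.3]
opening: 0.0426
grasp_force: 0.0
```

```bash
python3 pc.py .065 1
```

```text
N 1 row [ 0.027 -0.     0.12 ] [ 0.009  0.005 -0.019] pos [ 0.4721 -0.0137  0.068 ] F [ 0.1 -0.8  0.3] open 0.0426 grip 0.0 t 16.6
```

>>> {"name": "step_arm", "arguments": {"commands": [[0.5, 0, 0, 0.06, 0, 0, 0], [0.65, 0, 0, 0, 0, 0, 0], [0.75, 0, 0, 0, 0, 0, 0], [0.85, 0, 0, 0, 0, 0, 0], [1, 0, 0, 0, 0, 0, 0]], "squeeze": 20}}

```text
time: 17.1
position: [0.4715, -0.0137, 0.0665]
tcp_rot: [-2.396, -2.032, 0.001]
contact_force: [-0.1, -1.0, 3.8]
opening: 0.0132
grasp_force: 20.4
```

>>> {"name": "step_arm", "arguments": {"commands": [[1, 0, 0, 0, 0, 0, 0], [1, 0, 0, 0, 0, 0, 0], [1, 0, 0, 0, 0, 0, 0]], "squeeze": 70}}

```text
time: 17.4
position: [0.4716, -0.0137, 0.0667]
tcp_rot: [2.395, 2.032, -0.0]
contact_force: [-0.4, 0.4, 5.7]
opening: 0.0124
grasp_force: 69.4
```

>>> {"name": "step_arm", "arguments": {"commands": [[1, 0, 0, -0.1, 0, 0, 0], [1, 0, 0, -0.3, 0, 0, 0], [1, 0, 0, -0.6, 0, 0, 0], [1, 0, 0, -0.9, 0, 0, 0], [1, 0, 0, -0.9, 0, 0, 0]]}}

```text
time: 17.9
position: [0.4712, -0.0135, 0.1367]
tcp_rot: [-2.395, -2.032, 0.002]
contact_force: [1.3, -0.0, -3.3]
opening: 0.0119
grasp_force: 68.5
```

>>> {"name": "step_arm", "arguments": {"commands": [[1, 0, 0, -0.9, 0, 0, 0], [1, 0, 0, -0.9, 0, 0, 0], [1, 0, 0, -0.6, 0, 0, 0], [1, 0, 0, 0, 0, 0, 0]]}}

```text
time: 18.3
position: [0.4729, -0.0139, 0.1981]
tcp_rot: [2.392, 2.03, 0.004]
contact_force: [0.2, 0.3, -4.9]
opening: 0.0122
grasp_force: 68.7
```

```bash
python3 pc.py .23 0 "(.5577,.2992,.263)"
```

```text
N 13 row [ 0.961  0.295 -0.098] [ 0.005  0.002 -0.47 ] pos [ 0.4729 -0.0139  0.1981] F [ 0.2  0.3 -4.9] open 0.0122 grip 68.7 t 18.3
```

>>> {"name": "step_arm", "arguments": {"commands": [[1, 0.5, 0.15, -0.05, 0, 0, -0.23], [1, 0.96, 0.3, -0.1, 0, 0, -0.47], [1, 0.96, 0.3, -0.1, 0, 0, -0.47], [1, 0.96, 0.3, -0.1, 0, 0, -0.47], [1, 0.96, 0.3, -0.1, 0, 0, -0.47]]}}

```text
time: 18.8
position: [0.5163, 0.0924, 0.2059]
tcp_rot: [-2.236, -2.204, 0.003]
contact_force: [-0.7, 0.7, -3.8]
opening: 0.0119
grasp_force: 68.6
```

>>> {"name": "step_arm", "arguments": {"commands": [[1, 0.96, 0.3, -0.1, 0, 0, -0.47], [1, 0.96, 0.3, -0.1, 0, 0, -0.47], [1, 0.96, 0.3, -0.1, 0, 0, -0.47], [1, 0.96, 0.3, -0.1, 0, 0, -0.47], [1, 0.96, 0.3, -0.1, 0, 0, -0.47]]}}

```text
time: 19.3
position: [0.5473, 0.214, 0.2178]
tcp_rot: [-2.047, -2.38, 0.005]
contact_force: [1.2, 0.1, -3.3]
opening: 0.0124
grasp_force: 68.6
```

>>> {"name": "step_arm", "arguments": {"commands": [[1, 0.96, 0.3, -0.1, 0, 0, -0.47], [1, 0.96, 0.3, -0.1, 0, 0, -0.47], [1, 0.7, 0.22, -0.05, 0, 0, -0.35], [1, 0.24, 0.08, 0, 0, 0, -0.12], [1, 0, 0, 0, 0, 0, 0]]}}

```text
time: 19.8
position: [0.5567, 0.2872, 0.2249]
tcp_rot: [-1.929, -2.478, 0.003]
contact_force: [-0.4, -0.0, -4.0]
opening: 0.0123
grasp_force: 68.6
```

>>> {"name": "step_arm", "arguments": {"commands": [[1, 0, 0, 0, 0, 0, 0], [1, 0, 0, 0, 0, 0, 0]]}}

```text
time: 20.0
position: [0.5572, 0.2854, 0.2258]
tcp_rot: [-1.933, -2.476, 0.002]
contact_force: [-0.2, 0.2, -4.3]
opening: 0.0121
grasp_force: 68.6
```

```bash
python3 pc.py .12 0 "(.5577,.2992,.263)"
```

```text
N 5 row [0.106 0.032 0.846] [-0.004  0.002 -0.052] pos [0.5572 0.2854 0.2258] F [-0.2  0.2 -4.3] open 0.0121 grip 68.6 t 20.0
```

>>> {"name": "step_arm", "arguments": {"commands": [[1, 0.13, 0.04, 0.5, 0, 0, -0.06], [1, 0.13, 0.04, 0.8, 0, 0, -0.07], [1, 0.13, 0.04, 0.9, 0, 0, -0.07], [1, 0.14, 0.04, 0.6, 0, 0, -0.06], [1, 0, 0, 0.2, 0, 0, 0]]}}

```text
time: 20.5
position: [0.5566, 0.2999, 0.1486]
tcp_rot: [-1.908, -2.493, 0.006]
contact_force: [-0.4, -0.3, -4.0]
opening: 0.0121
grasp_force: 68.6
```

>>> {"name": "step_arm", "arguments": {"commands": [[1, 0, 0, 0, 0, 0, 0], [1, 0, 0, 0, 0, 0, 0], [1, 0, 0, 0, 0, 0, 0]]}}

```text
time: 20.8
position: [0.5589, 0.3005, 0.1523]
tcp_rot: [1.909, 2.493, 0.003]
contact_force: [0.2, -1.0, -3.9]
opening: 0.0119
grasp_force: 68.6
```

```bash
python3 pc.py .15 1 "(.5577,.2992,.263)"; cat > fit5.py <<'E'
from h import *
np.set_printoptions(precision=4,suppress=True)
s=robot.sense();P=s['position'];R=Ro.from_rotvec(s['tcp_rot']).as_matrix()
B0=box(0,0,0,0,.17,.1,.061)
def cov(x): # tool-frame offset of shell centre and rotation
    M=Ro.from_rotvec([x[3],x[5],x[4]]).as_matrix();return [(B0@M.T+x[:3])@R.T+P]
x0=np.array([0,0,.036,0,0,0.])   # tool z down: shell centre below tip
pics=[]
for n in['scene','top','wrist']:
    p=robot.camera(n);m=robot.regions_of(p,'cover_mid');d=robot.regions_of(p,'dish_mid')
    print(n,[(round(r['score'],2),np.round(r['rect'])) for r in m],[(round(r['score'],2),np.round(r['rect'])) for r in d])
    pics.append((n,p,m,d))
pickle.dump((P,R,pics),open('c5.pkl','wb'))
out=[]
for n,p,m,d in pics:
    im=cv2.resize(p['color'],None,fx=3,fy=3,interpolation=cv2.INTER_CUBIC) if n!='wrist' else p['color'].copy();k=3 if n!='wrist' else 1
    for B in (cov(x0)[0],box(.5577,.2992,.055,.263,.12,.19,.02)):
        q=np.round((proj(p,B)*k+(k-1)/2)*16).astype(np.int32)
        for i in range(8):
            for j in range(i):
                if bin(i^j).count('1')==1: cv2.line(im,tuple(map(int,q[i])),tuple(map(int,q[j])),(0,255,0),1,shift=4)
    if k==3:
        u,v=proj(p,[.5577,.2992,.08])[0].astype(int)*3;im=im[max(v-150,0):v+150,max(u-195,0):u+195]
    out.append(im)
cv2.imwrite('pics/c5.png',np.vstack([np.hstack([cv2.resize(o,(390,300)) for o in out[:2]]),cv2.copyMakeBorder(cv2.resize(out[2],(400,300)),0,0,0,380,0)])[:,:,::-1])
E
python3 fit5.py
```

```text
N 1 row [-0.037 -0.058  0.092] [0.033 0.001 0.017] pos [0.5589 0.3005 0.1523] F [ 0.2 -1.  -3.9] open 0.0119 grip 68.6 t 20.8
scene [(0.65, array([169., 121.,  37.,  57.])), (0.63, array([388., 232.,  88.,  57.]))] [(0.95, array([384., 250.,  90.,  42.]))]
top [(0.71, array([361., 289.,  42.,  61.])), (0.69, array([178., 168.,  27.,  42.]))] [(0.83, array([182., 173.,  37.,  44.]))]
wrist [(0.71, array([255., 203., 192., 247.])), (0.4, array([441., 263., 142., 196.]))] [(0.82, array([252.,  77., 153.,   4.]))]
```

View pics/c5.png

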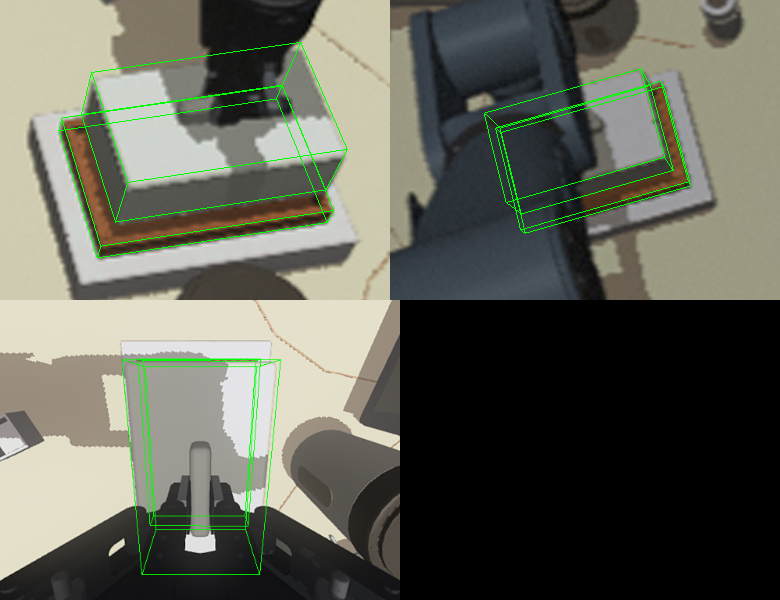

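```bash
cat > edge.py <<'E'
from h import *
np.set_printoptions(precision=4,suppress=True)
P,R,pics=pickle.load(open('c5.pkl','rb'))
p=pics[2][1];g=cv2.cvtColor(p['color'],cv2.COLOR_RGB2GRAY).astype(np.int32)
T=lambda a:(np.array(a)@R.T+P)
zt=.036-.0305
for sx in(.08,.06,.03,0,-.03):
    for y,nm in((-.05,'L'),(.05,'R'),(-.007,'rl'),(.007,'rr')):
        z=zt if nm in'LR' else zt-.021
        u,v=proj(p,T([[sx,y,z]]))[0]
        r=int(round(v));c=int(round(u));row=g[r,c-14:c+15];d=np.diff(row)
        k=np.argsort(-abs(d))[:3]
        print(sx,nm,'pred',round(u,1),round(v,1),'edges',[(int(c-14+i)+.5,int(d[i])) for i in sorted(k)])
c=p['color'][60:320,130:390];cv2.imwrite('pics/wz.png',cv2.resize(c,(780,598) if 0 else (598,598),interpolation=cv2.INTER_CUBIC)[:,:,::-1])
print((T([[0,0,0]])-np.array(p['cam_to_world'])[:3,3])@R, np.array(p['cam_to_world'])[:3,:3].T@R)
E
python3 edge.py
```

```text
0.08 L pred 156.5 86.7 edges [(155.5, -24), (157.5, 21), (161.5, 4)]
0.08 R pred 357.8 86.9 edges [(352.5, -24), (353.5, 22), (354.5, 12)]
0.08 rl pred 240.9 83.3 edges [(228.5, -1), (229.5, 1), (233.5, -1)]
0.08 rr pred 273.8 83.3 edges [(264.5, 1), (265.5, -1), (283.5, 2)]
0.06 L pred 160.4 127.8 edges [(159.5, -22), (162.5, -38), (163.5, -16)]
0.06 R pred 353.8 128.0 edges [(348.5, -22), (349.5, 20), (350.5, 10)]
0.06 rl pred 241.5 131.2 edges [(228.5, -1), (229.5, 1), (233.5, -1)]
0.06 rr pred 273.0 131.2 edges [(284.5, -7), (285.5, 32), (286.5, 41)]
0.03 L pred 165.6 183.8 edges [(164.5, -20), (166.5, 5), (167.5, 6)]
0.03 R pred 348.3 184.0 edges [(343.5, -28), (344.5, 25), (345.5, 15)]
0.03 rl pred 242.3 195.5 edges [(241.5, -37), (242.5, -10), (243.5, 21)]
0.03 rr pred 271.8 195.5 edges [(268.5, -22), (269.5, 17), (270.5, 28)]
0 L pred 170.3 233.9 edges [(169.5, -22), (171.5, -30), (172.5, -38)]
0 R pred 343.4 234.1 edges [(337.5, -8), (339.5, 65), (340.5, 21)]
0 rl pred 243.1 252.1 edges [(238.5, -21), (243.5, 49), (244.5, 42)]
0 rr pred 270.8 252.1 edges [(267.5, -49), (268.5, -33), (273.5, 24)]
-0.03 L pred 174.5 279.0 edges [(165.5, -2), (175.5, -2), (184.5, -2)]
-0.03 R pred 339.0 279.2 edges [(326.5, 3), (343.5, 2), (352.5, 2)]
-0.03 rl pred 243.8 302.3 edges [(237.5, 161), (238.5, 31), (246.5, -40)]
-0.03 rr pred 269.9 302.3 edges [(263.5, 30), (273.5, -63), (274.5, -113)]
[[-0.0702  0.0005  0.1419]] [[ 0.001   1.      0.0005]
 [-0.9598  0.0011 -0.2808]
 [-0.2808 -0.0002  0.9598]]
```

View pics/wz.png

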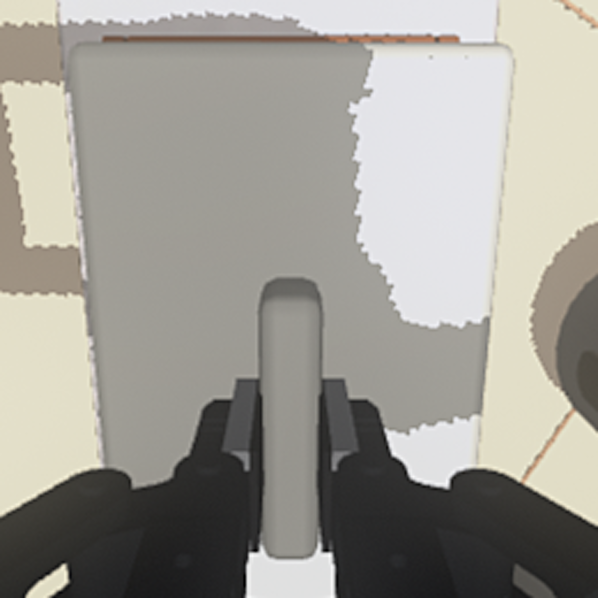

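```bash
cat > fit6.py <<'E'
from h import *
np.set_printoptions(precision=4,suppress=True)
P,R,pics=pickle.load(open('c5.pkl','rb'))
B0=box(0,0,0,0,.17,.1,.061)
a=np.arctan2(R[1,1],R[0,1]);print('tool yaw',a,'P',P)
def top_edges(p,which):
    g=cv2.GaussianBlur(cv2.cvtColor(p['color'],cv2.COLOR_RGB2GRAY),(0,0),.7).astype(float)
    return g
for n,p,m,d in pics[:2]:
    r=[r for r in m if abs(r['rect'][0]-(388 if n=='scene' else 178))<15][0]
    k=r['mask'].astype(np.float32);c=p['color'].astype(int)
    dark=(c.max(2)<75).astype(np.uint8)
    sl=lambda x:[(B0@Ro.from_rotvec([0,0,x[2]]).as_matrix().T+[x[0],x[1],.036])@R.T+P]
    near=cv2.dilate((sil(p,sl([0,0,0]))>0).astype(np.uint8),np.ones((15,15)))
    arm=cv2.dilate(dark,np.ones((5,5)))
    # keep cover's own dark side: treat dark inside net mask as valid
    ok=(near>0)&((arm==0)|(cv2.erode(r['mask'].astype(np.uint8),np.ones((3,3)))>0))
    def f(x): s=sil(p,sl(x));return (abs(s-k)*ok).sum()/(k*ok).sum()+ (x[2]/.3)**2
    x=np.zeros(3)
    for _ in range(3):
        x=minimize(f,x,method='Nelder-Mead',options=dict(initial_simplex=np.vstack([x,x+[.005,0,0],x+[0,.005,0],x+[0,0,.03]]))).x
    print(n,'cover in tool',x,f(np.zeros(3)),f(x))
    # dish seen together
    dk=d[0]['mask'].astype(np.float32);h=cv2.cvtColor(p['color'],cv2.COLOR_RGB2HSV)
    occ=cv2.dilate((r['mask']|((dark>0)&~d[0]['mask'])).astype(np.uint8),np.ones((5,5)))
    ds=lambda x:[box(x[0],x[1],.055,x[2],.12,.19,.02)]
    x1=np.array([.5577,.2992,.265]);nr=cv2.dilate((sil(p,ds(x1))>0).astype(np.uint8),np.ones((15,15)))
    ok2=(nr>0)&(occ==0)
    def f2(x): s=sil(p,ds(x));return (abs(s-dk)*ok2).sum()/(dk*ok2).sum()+((x[2]-.265)/.1)**2
    x=x1
    for _ in range(3):
        x=minimize(f2,x,method='Nelder-Mead',options=dict(initial_simplex=np.vstack([x,x+[.005,0,0],x+[0,.005,0],x+[0,0,.02]]))).x
    print(n,'dish world',x,f2(x1),f2(x),'dish in tool',(R.T@(np.array([x[0],x[1],.055])-P)))
E
python3 fit6.py
```

```text
tool yaw 0.2641550548161452 P [0.5589 0.3005 0.1523]
scene cover in tool [-0.0027  0.0056 -0.0039] 0.0647168904542923 0.033724711660482534
scene dish world [0.557  0.3005 0.2672] 0.09808917343616486 0.07779221439841397 dish in tool [ 0.0005 -0.002   0.0973]
top cover in tool [-0.0013 -0.0019  0.0012] 0.020778363570570946 0.013209650815229084
top dish world [0.5561 0.2989 0.262 ] 0.1271984875202179 0.08947850860523286 dish in tool [-0.0008 -0.0033  0.0973]
```

The enlarged crop shows the cover's ridge centred between the pads (crop columns 260–322) with no yaw. Next I shift about 3 mm and descend to just above the rim.

```bash
python3 pc.py .138 3 "(.5558,.3004,.265)"
```

```text
N 3 row [ 0.009 -0.028  0.176] [-0.     0.001 -0.003] pos [0.558  0.3003 0.1512] F [ 0.1  0.  -3.7] open 0.0121 grip 68.6 t 21.25
```

>>> {"name": "step_arm", "arguments": {"commands": [[1, 0.01, -0.03, 0.18, 0, 0, 0], [1, 0.01, -0.03, 0.18, 0, 0, 0], [1, 0, -0.03, 0.16, 0, 0, -0.01], [1, 0, 0, 0, 0, 0, 0], [1, 0, 0, 0, 0, 0, 0]]}}

```text
time: 21.75
position: [0.5555, 0.3002, 0.1377]
tcp_rot: [-1.908, -2.495, 0.001]
contact_force: [0.3, 0.4, -4.7]
opening: 0.0123
grasp_force: 68.6
```

>>> {"name": "step_arm", "arguments": {"commands": [[1, 0, 0, 0, 0, 0, 0], [1, 0, 0, 0, 0, 0, 0]]}}

```text
time: 21.95
position: [0.5559, 0.3003, 0.1384]
tcp_rot: [1.908, 2.495, 0.0]
contact_force: [0.9, -0.1, -4.0]
opening: 0.0124
grasp_force: 68.6
```

```bash
python3 pc.py .134 1 "(.5559,.3002,.265)"
```

```text
N 1 row [-0.004 -0.001  0.174] [ 0.005  0.002 -0.   ] pos [0.5559 0.3003 0.1384] F [ 0.9 -0.1 -4. ] open 0.0124 grip 68.6 t 21.95
```

>>> {"name": "step_arm", "arguments": {"commands": [[1, 0, 0, 0.08, 0, 0, 0], [1, 0, 0, 0.06, 0, 0, 0], [1, 0, 0, 0.04, 0, 0, 0], [1, 0, 0, 0.04, 0, 0, 0], [1, 0, 0, 0, 0, 0, 0]]}}

```text
time: 22.45
position: [0.5555, 0.3001, 0.1324]
tcp_rot: [-1.908, -2.495, 0.001]
contact_force: [0.7, -0.2, -3.8]
opening: 0.0124
grasp_force: 68.6
```

>>> {"name": "step_arm", "arguments": {"commands": [[1, 0, 0, 0.04, 0, 0, 0], [1, 0, 0, 0.04, 0, 0, 0], [1, 0, 0, 0, 0, 0, 0]]}}

```text
time: 22.75
position: [0.5555, 0.3002, 0.1305]
tcp_rot: [-1.908, -2.495, 0.001]
contact_force: [-0.2, 0.3, -4.6]
opening: 0.0125
grasp_force: 68.6
```

>>> {"name": "step_arm", "arguments": {"commands": [[1, 0, 0, 0.04, 0, 0, 0], [1, 0, 0, 0, 0, 0, 0]]}}

```text
time: 22.95
position: [0.5556, 0.3002, 0.1295]
tcp_rot: [-1.908, -2.495, 0.001]
contact_force: [-0.2, 1.1, -4.5]
opening: 0.0119
grasp_force: 68.6
```

>>> {"name": "step_arm", "arguments": {"commands": [[1, 0, 0, 0.04, 0, 0, 0], [1, 0, 0, 0, 0, 0, 0]]}}

```text
time: 23.15
position: [0.5556, 0.3002, 0.1285]
tcp_rot: [-1.908, -2.495, 0.001]
contact_force: [-0.3, 0.1, -3.7]
opening: 0.0123
grasp_force: 68.6
```

>>> {"name": "step_arm", "arguments": {"commands": [[1, 0, 0, 0.04, 0, 0, 0], [1, 0, 0, 0, 0, 0, 0]]}}

```text
time: 23.35
position: [0.5556, 0.3002, 0.1275]
tcp_rot: [-1.908, -2.495, 0.001]
contact_force: [-0.1, 0.0, -3.8]
opening: 0.0125
grasp_force: 68.6
```

>>> {"name": "step_arm", "arguments": {"commands": [[1, 0, 0, 0.04, 0, 0, 0], [1, 0, 0, 0, 0, 0, 0]]}}

```text
time: 23.55
position: [0.5556, 0.3002, 0.1265]
tcp_rot: [-1.908, -2.495, 0.001]
contact_force: [-0.0, 0.0, -4.1]
opening: 0.0122
grasp_force: 68.6
```

It passed the rim height with no contact, so the cover is inside the rim. Continuing down.

>>> {"name": "step_arm", "arguments": {"commands": [[1, 0, 0, 0.04, 0, 0, 0], [1, 0, 0, 0.04, 0, 0, 0], [1, 0, 0, 0.04, 0, 0, 0], [1, 0, 0, 0, 0, 0, 0]]}}

```text
time: 23.95
position: [0.5555, 0.3002, 0.1234]
tcp_rot: [-1.908, -2.495, 0.001]
contact_force: [-0.4, 0.8, -3.8]
opening: 0.0124
grasp_force: 68.6
```

>>> {"name": "step_arm", "arguments": {"commands": [[1, 0, 0, 0.04, 0, 0, 0], [1, 0, 0, 0.04, 0, 0, 0], [1, 0, 0, 0, 0, 0, 0]]}}

```text
time: 24.25
position: [0.5555, 0.3002, 0.1214]
tcp_rot: [-1.908, -2.495, 0.001]
contact_force: [0.6, 0.5, -3.8]
opening: 0.0119
grasp_force: 68.6
```

>>> {"name": "step_arm", "arguments": {"commands": [[1, 0, 0, 0.04, 0, 0, 0], [1, 0, 0, 0.04, 0, 0, 0], [1, 0, 0, 0, 0, 0, 0]]}}

```text
time: 24.55
position: [0.5555, 0.3002, 0.1195]
tcp_rot: [-1.908, -2.495, 0.001]
contact_force: [0.5, -0.1, -3.3]
opening: 0.0122
grasp_force: 68.6
```

>>> {"name": "step_arm", "arguments": {"commands": [[1, 0, 0, 0.04, 0, 0, 0], [1, 0, 0, 0, 0, 0, 0]]}}

```text
time: 24.75
position: [0.5556, 0.3002, 0.1185]
tcp_rot: [-1.908, -2.495, 0.001]
contact_force: [-0.2, -0.3, -4.3]
opening: 0.0122
grasp_force: 68.6
```

>>> {"name": "step_arm", "arguments": {"commands": [[1, 0, 0, 0.03, 0, 0, 0], [1, 0, 0, 0, 0, 0, 0]]}}

```text
time: 24.95
position: [0.5557, 0.3002, 0.1178]
tcp_rot: [-1.908, -2.495, 0.0]
contact_force: [-0.7, -0.8, -3.3]
opening: 0.0122
grasp_force: 68.7
```

>>> {"name": "step_arm", "arguments": {"commands": [[1, 0, 0, 0.03, 0, 0, 0], [1, 0, 0, 0, 0, 0, 0]]}}

```text
time: 25.15
position: [0.5557, 0.3002, 0.1177]
tcp_rot: [1.908, 2.495, -0.0]
contact_force: [-1.3, -0.1, 0.3]
opening: 0.0121
grasp_force: 69.2
```

Contact came at TCP z = 0.1177, exactly the seated height (0.051 + 0.0667). I release gently and retreat.

>>> {"name": "step_arm", "arguments": {"commands": [[1, 0, 0, 0, 0, 0, 0], [1, 0, 0, 0, 0, 0, 0]], "squeeze": 20}}

```text
time: 25.35
position: [0.5557, 0.3002, 0.1177]
tcp_rot: [1.908, 2.495, -0.0]
contact_force: [-2.2, -1.4, 3.3]
opening: 0.0122
grasp_force: 69.5
```

>>> {"name": "step_arm", "arguments": {"commands": [[0.84, 0, 0, 0, 0, 0, 0], [0.8, 0, 0, 0, 0, 0, 0], [0.7, 0, 0, 0, 0, 0, 0], [0.6, 0, 0, 0, 0, 0, 0], [0.5, 0, 0, 0, 0, 0, 0]]}}

```text
time: 25.85
position: [0.5558, 0.3003, 0.117]
tcp_rot: [1.908, 2.495, -0.0]
contact_force: [-0.1, -0.1, -0.5]
opening: 0.0424
grasp_force: 0.0
```

>>> {"name": "step_arm", "arguments": {"commands": [[0.5, 0, 0, -0.3, 0, 0, 0], [0.5, 0, 0, -0.8, 0, 0, 0], [0.5, 0, 0, -1, 0, 0, 0], [0.5, 0, 0, -1, 0, 0, 0], [0.5, 0, 0, -1, 0, 0, 0]]}}

```text
time: 26.35
position: [0.5557, 0.3003, 0.2211]
tcp_rot: [1.908, 2.495, 0.0]
contact_force: [-0.1, -1.0, -0.2]
opening: 0.0428
grasp_force: 0.0
```

>>> {"name": "step_arm", "arguments": {"commands": [[0.5, -1, -0.5, 0, 0, 0, 0], [0.5, -1, -0.5, 0, 0, 0, 0], [0.5, -1, -0.5, 0, 0, 0, 0], [0.5, -1, -0.5, 0, 0, 0, 0], [0.5, -1, -0.5, 0, 0, 0, 0]]}}

```text
time: 26.85
position: [0.5279, 0.1623, 0.2204]
tcp_rot: [1.908, 2.495, 0.001]
contact_force: [-0.3, 0.3, -0.6]
opening: 0.043
grasp_force: 0.0
```

>>> {"name": "step_arm", "arguments": {"commands": [[0.5, -1, -0.5, 0, 0, 0, 0], [0.5, -1, -0.5, 0, 0, 0, 0], [0.5, -1, -0.5, 0, 0, 0, 0], [0.5, -1, -0.5, 0, 0, 0, 0], [0.5, 0, 0, 0, 0, 0, 0]]}}

```text
time: 27.35
position: [0.5058, 0.0511, 0.2203]
tcp_rot: [1.912, 2.491, -0.001]
contact_force: [-0.1, -0.6, -0.6]
opening: 0.0428
grasp_force: 0.0
```

```bash
python3 - <<'E'
from h import *
ims=[]
for n in['scene','top']:
    p=robot.camera(n);im=cv2.resize(p['color'],None,fx=3,fy=3,interpolation=cv2.INTER_CUBIC)
    for B in (box(.5577,.2992,.055,.264,.12,.19,.02),box(.5577,.2992,.0815,.264,.1,.17,.061)):
        hh=cv2.convexHull(proj(p,B).astype(np.float32));cv2.polylines(im,[np.round(hh*3+1).astype(np.int32)],True,(0,255,0),1)
    u,v=proj(p,[.5577,.2992,.08])[0].astype(int)*3;ims.append(im[v-150:v+150,u-195:u+195])
cv2.imwrite('pics/fin.png',np.hstack(ims)[:,:,::-1]);print(robot.sense()['contact_force'],robot.sense()['position'])
E
```

```text
[ 0.22616956  0.09504391 -0.09045366] [0.5063263  0.0533483  0.22024422]
```

View pics/fin.png

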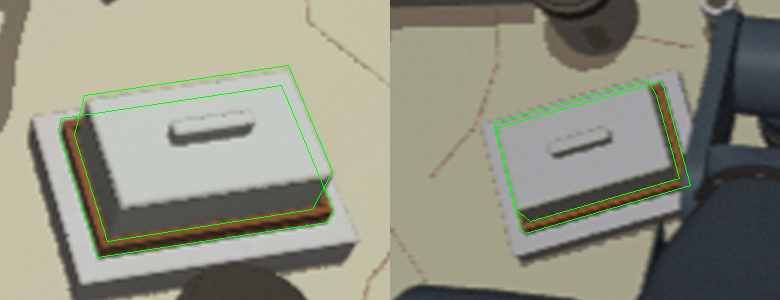

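The cover sits within the rim all round, on the tray on the block, with the seated outline matching (bottom corner ~(107,240) in the left crop). I hand in.

```bash
python3 -c "
from workcell import robot
print(robot.close_job())"
```

```text
the job is handed in; nothing more can be done
None
```

The base is on the display block, centred to about 2 mm and square by the camera fit; the cover stands inside its rim, having touched down at the seated height, and I handed the job in at about 27.5 s with the robot clear.

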